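# Fetch the tea bowl from behind the pots on the ware tray

## Robot

A 7-joint arm with a two-finger parallel gripper is mounted at the origin on the work surface. World frame = base frame: x ahead of the robot, y to its left, z up, the work surface at z = 0. Lengths are in m, angles in rad, forces in N, time in s.
With the tool pointing down it reaches from about 0.4 to 0.925 m from the base axis. Payload 5.6 kg.
Tool frame: the origin (TCP) lies on the centre line of the jaws, within the pads' length; the fingertips stand r.finger_overhang ahead of it and the grasp point (between the pads) lies 11 mm behind it (r.finger_overhang is the distance from the TCP to the fingertips, in m); z points along the fingers, y is the line along which they close (so a half turn about z gives the same grasp; the last joint's range is limited). The gripper opens to 85 mm and grips with 20 to 120 N. Pads are 22 mm wide; open, the fingers measure 114 mm over their backs; the gripper's body (76 mm by 85 mm) begins 54 mm behind the grasp point. The pads swing forward as they close: fully open they stand 13 mm farther back than shut.
Start: joints at [1.124, 0.468, -0.012, 1.603, 0.006, 1.071, -0.056], TCP at [0.255, -0.598, 0.239] pointing down, gripper open.
Joint ranges: [-2.53, 2.53], [-0.31, 2.02], [-1.57, 1.55], [0.28, 2.44], [-1.29, 4.43], [0.15, 1.84], [-2.92, 2.92]. Speed limits (rad/s): [2.57, 2.57, 3.14, 3.14, 3.14, 3.14, 3.14].

## Interface

Orientations are given as a rotation vector (axis times angle).
In Python, from cell import r, read_camera, camera_info, job, boxes_of, cut_out gives the robot as it stands.
- The arm moves only by the shell command python3 -m creep FILE [OPENING] [FORCE], which reads ROWS from the file FILE. ROWS is a JSON list of rows, 1 to 8 of them, each an object with the fields dx, dy, dz (the shift in m), wx, wy, wz (a rotation vector in rad); a field left out counts as zero; each row shifts and turns the commanded pose from where the row before left it, along the tool's axes as they then stand; what a row does not reach is not made up. A row lasts 1/8 s, in which the tool goes at most 0.0625 m and 0.188 rad, less where a joint would pass 70% of its speed; a pose out of reach is approached as far as the arm can. OPENING is the finger opening in m, set as the command begins (- or left out keeps the last). The fingers move at their own pace and stop on an object; FORCE is the grip in N (left out, the last holds). Time passes only in rows, so rows that do not move let the fingers close. It prints the time, the measured TCP pose, the force, the opening and the grip force at its end. Input that does not fit is refused with a message, and nothing moves.
- r.get_state(): the state, without advancing time (a new reading comes with each control period).
- read_camera(name): name is "scene" or "top" or "wrist"; returns (picture, depth): 420x560x3 uint8, red, green, blue; 420x560 float32, m along the optical axis (not along the pixel's ray), 0 where there is no reading.
- camera_info(name): a dict with "fx", "fy", "cx", "cy" (pixels), "k1" (the pictures are not rectified: a ray, as slopes to the right and down, at radius r is drawn at 1 + k1 r^2 times it, then the intrinsics apply), "world_from_camera" (4x4, takes a point from camera to world coordinates); the wrist camera has in their place "hand_eye" (4x4, takes a point from camera to tool coordinates, whose origin is the TCP and whose axes are the flange's). Camera axes: x right, y down, z forward; pixel columns grow to the right and rows downward; lengths in m; the calibration is good to about 2 mm. A picture is of the moment at which its call begins: read the wrist's pose just before it. camera_info takes no time and is no camera call.
- job.close_job(): hands the job in; it is judged then, once.
Trained networks look in the newest picture that a camera, given by its name, has taken for a name from the list of things; names that differ only in an ending like _2 or _b are one class to them, and where a whole thing is asked for, a point or a joint stands for the part that bears it (a point fixed in the world has none). Each returns a list of dicts, best first, with "score" (0 to 1); they miss things now and then, are a little off and sometimes report something else, mostly with a low value. They report only what shows in the picture. A call takes as long as a camera call. They do not tell look-alikes from the thing itself.
- boxes_of(camera, thing): "bbox" ([left, top, right, bottom] in pixels, round what is visible of it).
- cut_out(camera, thing): "mask" (420x560 bool, what is visible of it) and "bbox" ([left, top, right, bottom] in pixels, round what is visible of it).
The state is a dict: "clock": time; "joint_pos": joint angles; "dq": joint speeds; "effort": joint torques, N m; "tool_pos": TCP position; "tool_rot": TCP orientation; "contact_force": force on the tool from outside, world axes, zero at the start; "ft_torque": the same for the moment, N m; "opening": finger opening in m; "grip_force": force on a finger pad.
Only numpy, scipy, OpenCV 4.12 (cv2) and the standard library are available. Lean on these libraries where they do the work, as an engineer would, in place of code of your own. Each camera call takes 0.05 s, during which the arm holds its last target. There are 200 camera calls.

## Task

The small tea bowl at the back of the ware tray is hemmed in by three taller pots. First move all three pots over to the plywood side board and stand them there, then set the bowl upright in the middle of the banding wheel, and only then put the three pots back on the tray, each one exactly where it stood at the start. Keep all four upright, set each one down rather than letting it drop, and do not disturb the test tile, the little glaze jar or the wooden knife lying among them.

Things in the scene. Friction and masses are not known exactly. Their poses are not given: they have to be found in the camera images.
- bowl: Small off-white tea bowl, the thing to fetch: round, 60 mm across with straight upright sides from 14 mm up to the rim at 42 mm, open at the top, narrow 40 mm foot, wall 4 mm, about 120 g. Origin at the centre of its underside, z up. Stands on the tray floor towards the back (+x of the tray); the shortest and the only low one of the four.
- tumbler: Off-white straight round tumbler with a grey band near its foot, 56 mm across, 100 mm tall, open at the top, wall 4 mm, about 250 g. Origin at the centre of its underside, z up. One of the three pots to clear and put back.
- vase: Off-white bud vase, 120 mm tall: round belly 58 mm across (widest 22 to 40 mm up), straight round neck 26 mm across from 70 to 114 mm up, then a 32 mm lip; about 250 g. Grip it by the neck. Origin at the centre of its underside, z up. One of the three pots to clear and put back.
- bottle: Off-white square slab bottle: body 50 x 50 mm and 82 mm tall with a grey stripe 62 mm up, and a round 26 mm neck on top up to 102 mm; about 300 g. Origin at the centre of its underside, z up, x and y square to the flat sides. One of the three pots to clear and put back.
- tray: Fixed wooden tray, floor 190 (x) by 250 mm (y), 12 mm above its origin (centre of underside); left, right and back edges have a lip 8 mm thick, top 26 mm above origin; front open. x points to the back, away from the robot. At the start the bowl is near (45, 0) mm, the pots in any order near (-24, 0), (35, 85), (35, -85) mm in tray x, y, within 4 mm.
- board: Fixed plywood side board lying on the table, empty but for the glaze jar at its far end: 360 mm (x) by 110 mm (y), top surface 18 mm above its origin, which is the centre of its underside; x points away from the robot. The side area where the pots are to wait. It lies to the left or the right of the tray.
- wheel: Fixed aluminium banding wheel (a low round turntable, locked, it does not turn): disc 150 mm across with fine engraved circles, top surface 50 mm above its origin, which is the centre of its underside on the table. On the other side of the tray from the board.
- tile: Bystander: buff glaze test tile, half grey, 45 x 45 x 9 mm, lying on the tray's front part near a corner. Origin at the centre of its underside. Leave it where it is.
- jar: Bystander: small lidded glaze jar, 36 mm across, 42 mm tall, standing on the far (+x) end of the side board, about 150 mm from the board's centre. Origin at the centre of its underside. Leave it where it is.
- knife: Bystander: wooden modelling knife, 130 mm long, 14 mm wide, 10 mm high, lying on the table roughly crosswise just beyond the banding wheel. Origin on its underside near the middle, x along its length. Leave it where it is.
There are look-alikes about, which are no part of the job. Leave any purple or red look-alike of the tumbler alone. Leave any purple or red look-alike of the bottle alone.

How it is judged:
By the outcome, as a careful person would: the job done as asked, in the order asked, and still so for the second after the job is handed in, with the robot touching nothing.
It also fails if it takes over 141 s, if anything falls off the work surface, if the arm or the gripper's body presses on something with over 40 N, if the wrist force passes 120 N, or if a joint passes its speed limit or range.

## Working session

There is one attempt and no reset: what is moved stays moved. The work goes in short steps, Python scripts to look and compute and a shell command to move; the robot and the scene stay as the last step left them, time stands still between calls to the robot, and variables do not carry over. Pictures are saved under pics/ and viewed, at most 14 in all, crops included, and the job is handed in when it is done.

```bash
ls; mkdir -p pics; cat > h.py <<'E'
import numpy as np, cv2
from cell import r, read_camera, camera_info, job, boxes_of, cut_out
from scipy.spatial.transform import Rotation as R
def T_tool(s):
    T=np.eye(4);T[:3,:3]=R.from_rotvec(s["tool_rot"]).as_matrix();T[:3,3]=s["tool_pos"];return T
def cam(name,s=None):
    c=camera_info(name)
    W=np.array(c["world_from_camera"]) if name!="wrist" else T_tool(s or r.get_state())@np.array(c["hand_eye"])
    return c,W
def slopes(c,u,v):
    K=np.array([[c["fx"],0,c["cx"]],[0,c["fy"],c["cy"]],[0,0,1.]])
    p=np.stack([np.ravel(u),np.ravel(v)],1).astype(float)[:,None]
    return cv2.undistortPoints(p,K,np.array([c["k1"],0,0,0,0.]))[:,0]
def cloud(c,W,depth):
    v,u=np.mgrid[0:depth.shape[0],0:depth.shape[1]]
    s=slopes(c,u,v);d=depth.ravel()[:,None]
    P=np.hstack([s*d,d])@W[:3,:3].T+W[:3,3]
    P[depth.ravel()==0]=np.nan
    return P.reshape(depth.shape+(3,))
def at_z(c,W,u,v,z):
    s=slopes(c,u,v);d=np.hstack([s,np.ones((len(s),1))])@W[:3,:3].T
    return W[:3,3]+d*((z-W[2,3])/d[:,2])[:,None]
def proj(c,W,P):
    q=(np.atleast_2d(P)-W[:3,3])@W[:3,:3];s=q[:,:2]/q[:,2:];f=1+c["k1"]*(s**2).sum(1,keepdims=True)
    return s*f*[c["fx"],c["fy"]]+[c["cx"],c["cy"]]
E
python3 - <<'E'
from h import *
for n in("scene","top","wrist"):
    s=r.get_state();im,d=read_camera(n);cv2.imwrite(f"pics/{n}0.png",im[:,:,::-1]);np.savez(f"{n}0.npz",im=im,d=d,p=s["tool_pos"],q=s["tool_rot"])
    print(n,{k:np.round(v,4).tolist() for k,v in camera_info(n).items()})
    for t in("bowl","tumbler","vase","bottle","tray","board","wheel","tile","jar","knife"):
        print(t,[(np.round(b["bbox"]).astype(int).tolist(),round(b["score"],2)) for b in boxes_of(n,t)[:4]])
print(r.get_state()["tool_rot"],r.finger_overhang,r.get_state()["clock"])
E
```

```text
pics
scene {'fx': 442.4993, 'fy': 442.4993, 'cx': 277.033, 'cy': 201.3689, 'k1': 0.0426, 'world_from_camera': [[0.2151, 0.5217, -0.8256, 1.3447], [0.9764, -0.1295, 0.1725, -0.1778], [-0.0169, -0.8432, -0.5373, 0.5703], [0.0, 0.0, 0.0, 1.0]]}
bowl [([283, 205, 318, 235], 0.77)]
tumbler [([270, 148, 289, 186], 0.88), ([283, 169, 312, 212], 0.7)]
vase [([244, 177, 274, 234], 0.89)]
bottle [([324, 179, 356, 238], 0.66), ([400, 210, 432, 265], 0.66), ([201, 248, 237, 305], 0.59), ([100, 185, 175, 235], 0.49)]
tray [([235, 192, 364, 253], 0.72)]
board [([346, 149, 457, 223], 0.86)]
wheel [([101, 184, 174, 234], 0.9)]
tile [([320, 198, 328, 208], 0.44)]
jar [([420, 194, 434, 212], 0.63)]
knife [([98, 249, 166, 254], 0.67), ([421, 193, 436, 213], 0.19)]
top {'fx': 461.3546, 'fy': 461.3546, 'cx': 281.2075, 'cy': 202.3346, 'k1': 0.002, 'world_from_camera': [[-0.0162, -0.9958, 0.0898, 0.4697], [-0.9999, 0.0161, -0.0016, -0.0027], [0.0002, -0.0898, -0.996, 0.9582], [0.0, 0.0, 0.0, 1.0]]}
bowl [([251, 159, 283, 193], 0.85)]
tumbler [([251, 277, 281, 311], 0.93), ([247, 196, 278, 223], 0.88), ([201, 280, 234, 317], 0.87)]
vase []
bottle [([340, 85, 370, 122], 0.65), ([145, 99, 187, 140], 0.61), ([208, 157, 238, 190], 0.57)]
tray [([192, 142, 340, 257], 0.7)]
board [([100, 161, 169, 344], 0.9)]
wheel [([400, 203, 475, 282], 0.67), ([253, 159, 283, 191], 0.31)]
tile [([209, 212, 235, 232], 0.64), ([206, 157, 237, 190], 0.16)]
jar [([116, 164, 143, 184], 0.83)]
knife [([409, 181, 469, 195], 0.93)]
wrist {'fx': 310.3655, 'fy': 310.3655, 'cx': 275.4559, 'cy': 215.2837, 'k1': 0.0155, 'hand_eye': [[0.0003, -0.9509, -0.3096, 0.0793], [1.0, 0.0, 0.0009, -0.0002], [-0.0008, -0.3096, 0.9509, -0.1359], [0.0, 0.0, 0.0, 1.0]]}
bowl []
tumbler []
vase []
bottle []
tray []
board []
wheel []
tile []
jar []
knife []
[ 3.07778162e+00  6.29832322e-01 -6.42628340e-05] 0.008 1.65
```

```bash
python3 - <<'E'
import cv2,numpy as np
a=cv2.imread("pics/scene0.png")[130:310,80:470];b=cv2.imread("pics/top0.png")[70:350,90:490]
a=cv2.resize(a,(780,360),interpolation=2)
cv2.imwrite("pics/s1.png",a);cv2.imwrite("pics/t1.png",cv2.resize(b,(800,560),interpolation=2))
E
```

```text
(no output)
```

View pics/s1.png

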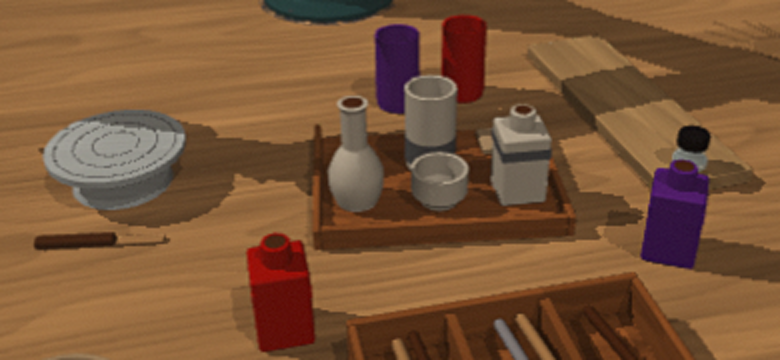

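View pics/t1.png

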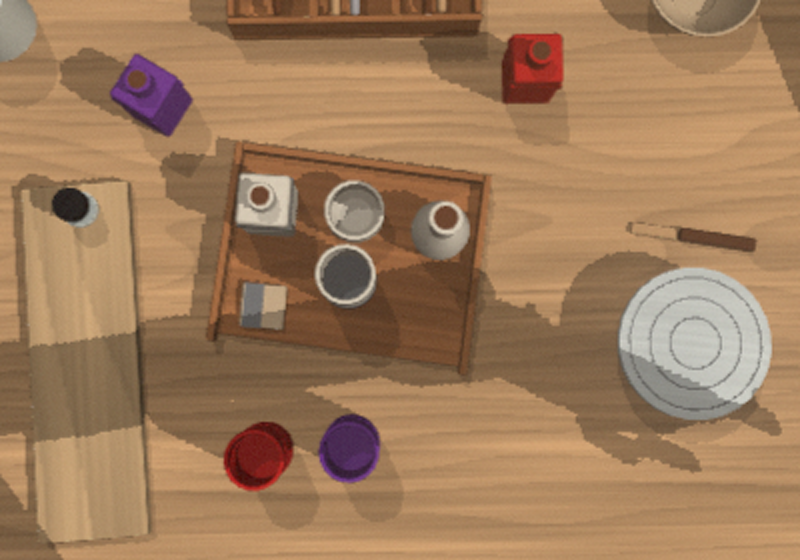

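Scene: the tumbler stands at the tray front (top crop 345,275 → px 262,208), the vase right (440,230), the bottle left (265,200), and the bowl in the back middle (355,210). The board is on the left and the wheel on the right. Red and purple tumblers stand in front of the tray (258,455 and 350,448). Red and purple bottles stand behind it (533,65 and 150,92).

Choice: the off-white ones on the tray.

```bash
cat >> h.py <<'E'
def circ(P):
    A=np.c_[2*P[:,:2],np.ones(len(P))];x=np.linalg.lstsq(A,(P[:,:2]**2).sum(1),rcond=None)[0]
    return x[:2],np.sqrt(x[2]+x[0]**2+x[1]**2)
E
python3 - <<'E'
from h import *
C={}
for n in("top","scene"):
    z=np.load(n+"0.npz");c,W=cam(n);C[n]=(c,W,cloud(c,W,z["d"]))
boxes={"top":dict(bowl=[251,159,283,193],tumbler=[247,194,279,225],vase=[290,164,326,202],bottle=[206,155,240,190],wheel=[398,200,477,283],board=[98,158,169,344],jar=[114,162,145,184],tile=[209,210,235,234],table=[300,290,390,340]),
"scene":dict(bowl=[283,205,318,235],tumbler=[282,167,313,205],vase=[243,176,274,234],bottle=[324,179,356,238],wheel=[101,184,174,220],table=[300,290,330,300])}
for n,bs in boxes.items():
    P=C[n][2]
    for k,(l,t,r_,b) in bs.items():
        Q=P[t:b,l:r_].reshape(-1,3);Q=Q[~np.isnan(Q[:,2])]
        h=np.percentile(Q[:,2],[50,90,97,99.5]);top=Q[Q[:,2]>h[3]-0.006]
        cc,rr=circ(top)
        print(n,k,"z",np.round(h,4),"n",len(top),"mean",np.round(top.mean(0),4),"circ",np.round(cc,4),round(rr,4),"ext",np.round(top[:,:2].min(0),3),np.round(top[:,:2].max(0),3))
# tray pose from top: tray corners (floor lip tops) from crop coordinates
c,W,P=C["top"]
pts=np.array([[240,145],[490,178],[465,373],[211,338]])/2+[90,70]
q=at_z(c,W,pts[:,0],pts[:,1],0.026);print("tray corners",np.round(q,4).tolist())
d=q[0]-q[3];e=q[1]-q[2];print("yaw",np.degrees(np.arctan2(d[1],d[0])),np.degrees(np.arctan2(e[1],e[0])),"y-edge",np.degrees(np.arctan2(*(q[0]-q[1])[[1,0]]))-90,np.linalg.norm(q[0]-q[1]),np.linalg.norm(d))
pts=np.array([[22,185],[128,181],[148,535],[37,542]])/2+[90,70]
print("board corners",np.round(at_z(c,W,pts[:,0],pts[:,1],0.018),4).tolist())
# bottle yaw: stripe/body top plane points z 0.09-0.097
Q=P[150:195,200:245].reshape(-1,3);Q=Q[(Q[:,2]>0.088)&(Q[:,2]<0.1)]
print("bottle shoulder",len(Q),cv2.minAreaRect((Q[:,:2]*1000).astype(np.float32)))
E
python3 - <<'E'
import cv2
a=cv2.imread("pics/top0.png")[140:265,190:345];cv2.imwrite("pics/close.png",cv2.resize(a,None,fx=4.5,fy=4.5,interpolation=2))
E
```

```text
top bowl z [0.0193 0.0529 0.0546 0.0566] n 182 mean [0.6064 0.0235 0.0545] circ [0.6055 0.0232] 0.028 ext [ 0.566 -0.005] [0.636 0.051]
top tumbler z [0.0537 0.1107 0.1128 0.1142] n 172 mean [0.536  0.0307 0.1112] circ [0.5381 0.0306] 0.0256 ext [0.512 0.004] [0.562 0.057]
top vase z [0.015  0.131  0.1326 0.1338] n 217 mean [ 0.5864 -0.0619  0.1314] circ [ 0.5865 -0.0619] 0.0107 ext [ 0.573 -0.077] [ 0.6   -0.048]
top bottle z [0.0913 0.1121 0.1146 0.1158] n 143 mean [0.6116 0.1082 0.1135] circ [0.6118 0.1083] 0.0088 ext [0.6   0.097] [0.624 0.119]
top wheel z [0.0481 0.0506 0.0517 0.053 ] n 4084 mean [ 0.4693 -0.3092  0.0493] circ [ 0.4698 -0.3094] 0.0527 ext [ 0.396 -0.384] [ 0.544 -0.234]
top board z [0.0169 0.0198 0.0219 0.0604] n 234 mean [0.6156 0.3034 0.0592] circ [0.6157 0.3035] 0.012 ext [0.6   0.287] [0.632 0.321]
top jar z [0.025  0.0603 0.0617 0.0629] n 207 mean [0.616  0.3038 0.0596] circ [0.6159 0.304 ] 0.0117 ext [0.6   0.287] [0.632 0.321]
top tile z [0.0199 0.0224 0.0233 0.0242] n 441 mean [0.5149 0.119  0.0208] circ [0.5149 0.1187] 0.0181 ext [0.493 0.094] [0.539 0.
[... 774 characters left out ...]
63 mean [ 0.475  -0.3102  0.0496] circ [ 0.4727 -0.3097] 0.0532 ext [ 0.395 -0.385] [ 0.545 -0.237]
scene table z [0.0245 0.0436 0.0445 0.0457] n 55 mean [ 0.8286 -0.0211  0.0436] circ [ 0.8286 -0.021 ] 0.0075 ext [ 0.817 -0.025] [ 0.842 -0.016]
tray corners [[0.6794, 0.1399, 0.026], [0.6409, -0.1157, 0.026], [0.4432, -0.0853, 0.026], [0.4823, 0.1696, 0.026]]
yaw -8.563371519241475 -8.734107982725892 y-edge -8.550073207661697 0.2585138377705801 0.1992345396079
board corners [[0.6429, 0.3659, 0.018], [0.6453, 0.2567, 0.018], [0.2878, 0.2337, 0.018], [0.2828, 0.3441, 0.018]]
bottle shoulder 521 ((612.0072021484375, 108.47444915771484), (50.12601089477539, 50.15058517456055), 84.90877532958984)
```

View pics/close.png

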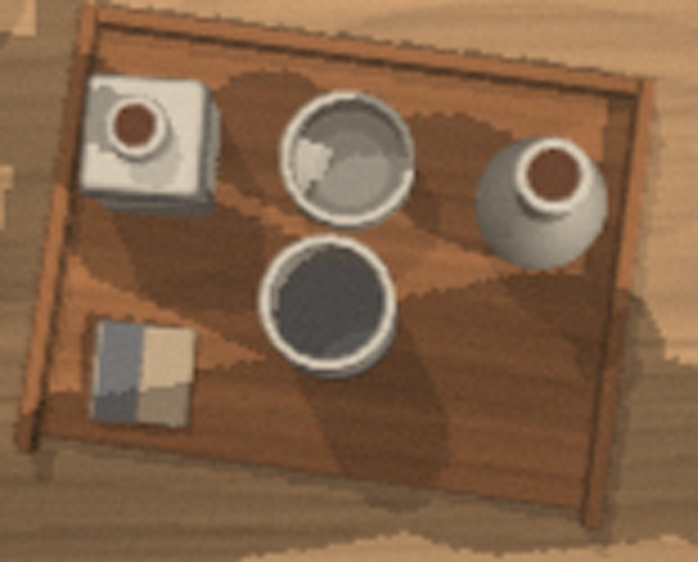

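The close crop confirms the choice: off-white bottle (145,140), bowl (347,160), tumbler (328,305) and vase (545,200), with the tile at (145,372). Next I turn the tool square to the bottle and move over the tray for wrist views.

```bash
echo '[{"dz":-0.02,"wz":0.164},{"dz":-0.02,"wz":0.164},{"dz":-0.02,"wz":0.164}]' > next.json && python3 -m creep next.json 0.085 40
echo '[{"dx":0.0157,"dy":-0.0539},{"dx":0.0157,"dy":-0.0539},{"dx":0.0157,"dy":-0.0539},{"dx":0.0157,"dy":-0.0539},{"dx":0.0157,"dy":-0.0539},{"dx":0.0157,"dy":-0.0539}]' > next.json && python3 -m creep next.json
echo '[{"dx":0.0157,"dy":-0.0539},{"dx":0.0157,"dy":-0.0539},{"dx":0.0157,"dy":-0.0539},{"dx":0.0157,"dy":-0.0539},{"dx":0.0157,"dy":-0.0539},{"dx":0.0157,"dy":-0.0539},{},{}]' > next.json && python3 -m creep next.json
cat > look.py <<'E'
import sys
from h import *
s=r.get_state();im,d=read_camera("wrist");np.savez(sys.argv[1]+".npz",im=im,d=d,p=s["tool_pos"],q=s["tool_rot"])
cv2.imwrite(f"pics/{sys.argv[1]}.png",im[:,:,::-1])
M=R.from_rotvec(s["tool_rot"]).as_matrix()
print(s["tool_pos"],"yaw",np.degrees(np.arctan2(M[1,0],M[0,0])),"z",M[:,2])
E
python3 look.py w1
```

```text
clock: 2.02
tool_pos: [0.2553, -0.5977, 0.2999]
tool_rot: [-3.138, 0.147, 0.0]
contact_force: [0.3, -0.7, -0.4]
opening: 0.0851
grip_force: 0.0
clock: 2.78
tool_pos: [0.3782, -0.2822, 0.2996]
tool_rot: [3.138, -0.139, 0.001]
contact_force: [1.0, -0.4, 0.3]
opening: 0.0851
grip_force: 0.0
clock: 3.78
tool_pos: [0.4998, 0.0293, 0.2991]
tool_rot: [3.138, -0.139, -0.001]
contact_force: [0.5, -0.1, -1.1]
opening: 0.0849
grip_force: 0.0
[0.49983085 0.02927508 0.29908349] yaw -5.068817672650129 z [-5.41239181e-04 -6.59673595e-04 -9.99999636e-01]
```

```bash
cat > an.py <<'E'
import sys
from h import *
def wcloud(f):
    z=np.load(f+".npz");s=dict(tool_pos=z["p"],tool_rot=z["q"]);c,W=cam("wrist",s);return c,W,cloud(c,W,z["d"]),z["im"]
if __name__=="__main__":
  c,W,P,im=wcloud(sys.argv[1]);Q=P.reshape(-1,3);Q=Q[~np.isnan(Q[:,0])]
  print("range",np.round(np.percentile(Q,[1,99],0),3).tolist())
  for k,(x,y,zl,zh,rad) in dict(bowl=(.607,.0235,.045,.06,.04),tumbler=(.5395,.031,.104,.12,.04),vase=(.5877,-.0617,.126,.14,.03),bottleneck=(.6133,.1085,.108,.122,.025),shoulder=(.6133,.1085,.088,.1,.045),jar=(.616,.304,.053,.07,.03)).items():
    q=Q[(np.hypot(Q[:,0]-x,Q[:,1]-y)<rad)&(Q[:,2]>zl)&(Q[:,2]<zh)]
    if len(q)<20: print(k,len(q));continue
    m=cv2.minEnclosingCircle((q[:,:2]*1000).astype(np.float32))
    print(k,len(q),"z",round(np.median(q[:,2]),4),"circ",np.round(circ(q)[0],4),round(circ(q)[1],4),"enc",np.round(m[0],1),round(m[1],1), "rect",cv2.minAreaRect((q[:,:2]*1000).astype(np.float32)) if k=="shoulder" else "")
E
python3 an.py w1
```

```text
range [[0.141, -0.379, -0.0], [0.71, 0.453, 0.381]]
bowl 653 z 0.055 circ [0.6066 0.0225] 0.0277 enc [606.7  22.4] 30.0 rect 
tumbler 698 z 0.113 circ [0.5388 0.0303] 0.0255 enc [538.5  30.4] 27.8 rect 
vase 932 z 0.1334 circ [ 0.5866 -0.0619] 0.0106 enc [586.8 -62.1] 15.4 rect 
bottleneck 650 z 0.1152 circ [0.6124 0.1072] 0.0092 enc [612.7 107.8] 13.0 rect 
shoulder 1894 z 0.0948 circ [0.6125 0.1078] 0.0226 enc [612.3 107.7] 33.6 rect ((611.9154663085938, 108.23485565185547), (50.99406051635742, 49.006900787353516), 85.0894546508789)
jar 890 z 0.0607 circ [0.6166 0.3022] 0.0124 enc [616.8 303.8] 17.7 rect
```

View pics/w1.png

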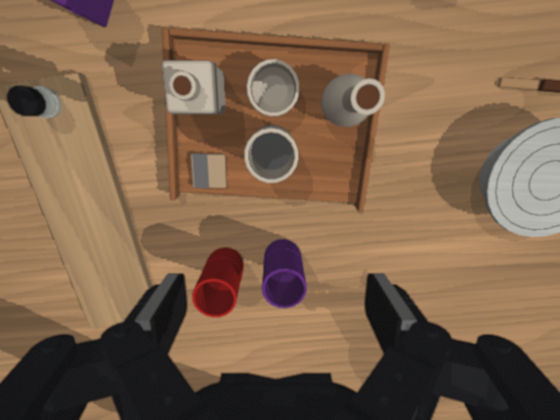

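The wrist view agrees with the fixed cameras to about 1 mm. In it the tumbler is at (271,155), the bowl at (272,87), the vase at (350,98), and the bottle at (190,87). Now I grasp the tumbler.

```bash
cat > d.py <<'E'
import sys
from h import *
s=r.get_state();M=R.from_rotvec(s["tool_rot"]).as_matrix()
print("pose",np.round(s["tool_pos"],4),"yaw",round(np.degrees(np.arctan2(M[1,0],M[0,0])),2),"F",np.round(s["contact_force"],1))
for i in range(1,len(sys.argv),3):
    print("tool delta",np.round(M.T@(np.array(sys.argv[i:i+3],float)-s["tool_pos"]),4))
E
echo '[{"dx":0.0387,"dy":-0.0046},{"dz":0.05},{"dz":0.05},{"dz":0.05},{"dz":0.045},{"dz":0.02},{"dz":0.013},{}]' > next.json && python3 -m creep next.json
python3 d.py 0.5387 0.0304 0.071
echo '[{},{},{},{},{},{}]' > next.json && python3 -m creep next.json 0 40
python3 d.py
```

```text
clock: 4.82
tool_pos: [0.5387, 0.03, 0.0709]
tool_rot: [3.138, -0.141, -0.001]
contact_force: [-0.2, 0.6, 0.5]
opening: 0.0852
grip_force: 0.0
pose [0.5387 0.03   0.0709] yaw -5.14 F [-0.2  0.6  0.5]
tool delta [-0.     -0.0004 -0.0001]
clock: 5.58
tool_pos: [0.5398, 0.0309, 0.0725]
tool_rot: [3.138, -0.139, 0.003]
contact_force: [-0.6, -1.1, 6.8]
opening: 0.0541
grip_force: 42.6
pose [0.5398 0.0309 0.0725] yaw -5.07 F [-0.6 -1.1  6.8]
```

```bash
echo '[{"dz":-0.01},{"dz":-0.02},{"dz":-0.04},{"dz":-0.04},{"dz":-0.04},{}]' > next.json && python3 -m creep next.json; python3 d.py 0.34 0.2925 0.2209
```

```text
clock: 6.32
tool_pos: [0.5407, 0.0315, 0.2246]
tool_rot: [-3.138, 0.138, -0.01]
contact_force: [-0.4, 0.3, -3.6]
opening: 0.054
grip_force: 43.5
pose [0.5407 0.0315 0.2246] yaw -5.05 F [-0.4  0.3 -3.6]
tool delta [-0.2229 -0.2423  0.0024]
```

```bash
echo '[{"dx":-0.0279,"dy":-0.0303},{"dx":-0.0279,"dy":-0.0303},{"dx":-0.0279,"dy":-0.0303},{"dx":-0.0279,"dy":-0.0303},{"dx":-0.0279,"dy":-0.0303},{"dx":-0.0279,"dy":-0.0303},{"dx":-0.0279,"dy":-0.0303},{"dx":-0.0279,"dy":-0.0303}]' > next.json && python3 -m creep next.json; echo '[{},{},{}]' > next.json && python3 -m creep next.json ; python3 d.py 0.34 0.2925 0.0779
```

```text
clock: 7.32
tool_pos: [0.3362, 0.2923, 0.22]
tool_rot: [3.137, -0.138, -0.003]
contact_force: [-0.7, 0.2, -2.7]
opening: 0.0543
grip_force: 43.4
clock: 7.7
tool_pos: [0.3385, 0.2911, 0.2207]
tool_rot: [3.137, -0.142, -0.001]
contact_force: [0.0, 0.3, -3.3]
opening: 0.0542
grip_force: 43.6
pose [0.3385 0.2911 0.2207] yaw -5.17 F [ 0.   0.3 -3.3]
tool delta [ 0.0015 -0.0017  0.1428]
```

```bash
echo '[{"dz":0.04},{"dz":0.04},{"dz":0.03},{"dz":0.018},{"dz":0.008},{},{}]' > next.json && python3 -m creep next.json; echo '[{"dz":0.003},{}]' > next.json && python3 -m creep next.json; echo '[{"dz":0.002},{}]' > next.json && python3 -m creep next.json;echo '[{"dz":0.002},{}]' > next.json && python3 -m creep next.json; python3 d.py
```

```text
clock: 8.57
tool_pos: [0.3386, 0.2925, 0.086]
tool_rot: [-3.138, 0.139, -0.002]
contact_force: [0.2, -0.4, -2.3]
opening: 0.0539
grip_force: 43.5
clock: 8.82
tool_pos: [0.3382, 0.2922, 0.0825]
tool_rot: [-3.138, 0.139, -0.001]
contact_force: [0.5, 0.2, -3.0]
opening: 0.0539
grip_force: 43.5
clock: 9.07
tool_pos: [0.338, 0.2921, 0.0801]
tool_rot: [3.138, -0.139, -0.0]
contact_force: [-0.6, 0.6, -2.6]
opening: 0.0538
grip_force: 43.5
clock: 9.32
tool_pos: [0.3382, 0.2924, 0.0785]
tool_rot: [-3.139, 0.138, -0.001]
contact_force: [-0.5, -2.0, 2.3]
opening: 0.0539
grip_force: 44.0
pose [0.3382 0.2924 0.0785] yaw -5.05 F [-0.5 -2.   2.3]
```

```bash
echo '[{},{},{},{}]' > next.json && python3 -m creep next.json 0.085; python3 d.py; echo '[{"dz":-0.02},{"dz":-0.04},{"dz":-0.05},{"dz":-0.03},{},{}]' > next.json && python3 -m creep next.json;python3 d.py 0.6122 0.108 0.2179;python3 look.py w2
```

```text
clock: 9.82
tool_pos: [0.338, 0.2923, 0.0782]
tool_rot: [-3.138, 0.139, 0.0]
contact_force: [-0.0, 0.8, -0.0]
opening: 0.0851
grip_force: 0.0
pose [0.338  0.2923 0.0782] yaw -5.06 F [-0.   0.8 -0. ]
clock: 10.58
tool_pos: [0.3377, 0.2916, 0.2175]
tool_rot: [3.138, -0.139, -0.001]
contact_force: [-0.2, 0.5, 0.0]
opening: 0.0851
grip_force: 0.0
pose [0.3377 0.2916 0.2175] yaw -5.07 F [-0.2  0.5  0. ]
tool delta [ 0.2896  0.1587 -0.0004]
[0.33771781 0.29164396 0.21752506] yaw -5.072325625041043 z [-7.69517059e-04 -9.48020843e-04 -9.99999255e-01]
```

View pics/w2.png

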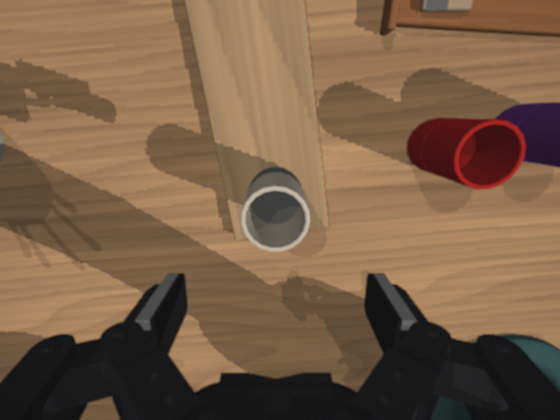

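Tumbler stands upright on the board's near end (276,215). Next is the bottle.

```bash
python3 - <<'E'
from an import *
c,W,P,im=wcloud("w2");Q=P.reshape(-1,3);Q=Q[~np.isnan(Q[:,0])]
q=Q[(np.hypot(Q[:,0]-.338,Q[:,1]-.2923)<.04)&(Q[:,2]>.11)];print(len(q),np.median(q[:,2]),circ(q),cv2.minEnclosingCircle((q[:,:2]*1000).astype(np.float32)))
E
echo '[{"dx":0.0362,"dy":0.0198},{"dx":0.0362,"dy":0.0198},{"dx":0.0362,"dy":0.0198},{"dx":0.0362,"dy":0.0198},{"dx":0.0362,"dy":0.0198},{"dx":0.0362,"dy":0.0198},{"dx":0.0362,"dy":0.0198},{"dx":0.0362,"dy":0.0198}]' > next.json && python3 -m creep next.json; echo '[{},{}]' > next.json && python3 -m creep next.json ; python3 d.py 0.6122 0.108 0.061
```

```text
16022 0.2933529377116372 (array([0.34668881, 0.29146442]), np.float64(0.02348047071007999)) ((339.7975769042969, 292.14385986328125), 39.91724395751953)
clock: 11.62
tool_pos: [0.6128, 0.108, 0.2161]
tool_rot: [3.138, -0.138, -0.005]
contact_force: [-0.1, 0.4, 0.1]
opening: 0.0845
grip_force: 0.0
clock: 11.88
tool_pos: [0.6113, 0.1096, 0.2165]
tool_rot: [-3.139, 0.137, 0.005]
contact_force: [0.0, 0.8, 0.6]
opening: 0.0852
grip_force: 0.0
pose [0.6113 0.1096 0.2165] yaw -5.01 F [0.  0.8 0.6]
tool delta [0.0016 0.0015 0.1555]
```

```bash
echo '[{"dx":0.0008,"dy":0.0008,"dz":0.04},{"dz":0.04},{"dz":0.04},{"dz":0.025},{"dz":0.0105},{},{}]' > next.json && python3 -m creep next.json
python3 d.py 0.6122 0.108 0.061
echo '[{},{},{},{},{},{}]' > next.json && python3 -m creep next.json 0 40
python3 d.py
echo '[{"dz":-0.01},{"dz":-0.02},{"dz":-0.04},{"dz":-0.04},{"dz":-0.04},{},{}]' > next.json && python3 -m creep next.json; python3 d.py 0.52 0.303 0.21
```

```text
clock: 12.75
tool_pos: [0.6139, 0.1086, 0.064]
tool_rot: [-3.138, 0.138, -0.003]
contact_force: [1.0, -0.3, -0.6]
opening: 0.0852
grip_force: 0.0
pose [0.6139 0.1086 0.064 ] yaw -5.03 F [ 1.  -0.3 -0.6]
tool delta [-0.0017  0.0008  0.003 ]
clock: 13.5
tool_pos: [0.6138, 0.1082, 0.0636]
tool_rot: [-3.138, 0.139, -0.002]
contact_force: [-1.1, -1.0, 5.9]
opening: 0.0492
grip_force: 42.8
pose [0.6138 0.1082 0.0636] yaw -5.06 F [-1.1 -1.   5.9]
clock: 14.38
tool_pos: [0.6125, 0.1076, 0.2123]
tool_rot: [3.138, -0.139, -0.002]
contact_force: [-0.2, 0.1, -3.0]
opening: 0.0499
grip_force: 42.5
pose [0.6125 0.1076 0.2123] yaw -5.06 F [-0.2  0.1 -3. ]
tool delta [-0.1094 -0.1864  0.0023]
```

```bash
echo '[{"dx":-0.0182,"dy":-0.0311},{"dx":-0.0182,"dy":-0.0311},{"dx":-0.0182,"dy":-0.0311},{"dx":-0.0182,"dy":-0.0311},{"dx":-0.0182,"dy":-0.0311},{"dx":-0.0182,"dy":-0.0311},{}]' > next.json && python3 -m creep next.json
echo '[{"dz":0.04},{"dz":0.04},{"dz":0.03},{"dz":0.018},{"dz":0.006},{},{}]' > next.json && python3 -m creep next.json;python3 d.py 0.52 0.303 0.0696; echo '[{"dz":0.003},{}]' > next.json && python3 -m creep next.json; python3 d.py
```

```text
clock: 15.25
tool_pos: [0.5176, 0.3068, 0.2111]
tool_rot: [-3.139, 0.129, 0.006]
contact_force: [0.4, -0.4, -3.3]
opening: 0.0499
grip_force: 42.6
clock: 16.12
tool_pos: [0.5217, 0.304, 0.0799]
tool_rot: [-3.137, 0.139, -0.003]
contact_force: [0.8, -0.4, -2.1]
opening: 0.0495
grip_force: 42.6
pose [0.5217 0.304  0.0799] yaw -5.06 F [ 0.8 -0.4 -2.1]
tool delta [-0.0016  0.0012  0.0103]
clock: 16.38
tool_pos: [0.521, 0.3035, 0.076]
tool_rot: [3.139, -0.139, 0.001]
contact_force: [-0.4, -0.6, -3.2]
opening: 0.0496
grip_force: 42.6
pose [0.521  0.3035 0.076 ] yaw -5.06 F [-0.4 -0.6 -3.2]
```

```bash
for i in 1; do echo '[{"dz":0.003},{}]' > next.json && python3 -m creep next.json; echo '[{"dz":0.002},{}]' > next.json && python3 -m creep next.json;  echo '[{"dz":0.001},{}]' > next.json && python3 -m creep next.json; done | grep -E "pos|force"
```

```text
tool_pos: [0.5208, 0.3034, 0.0725]
contact_force: [0.2, 0.5, -2.2]
grip_force: 42.6
tool_pos: [0.5208, 0.3035, 0.0705]
contact_force: [-0.7, -0.2, -3.5]
grip_force: 42.6
tool_pos: [0.5209, 0.3036, 0.0697]
contact_force: [-0.6, 0.3, -3.0]
grip_force: 42.8
```

```bash
echo '[{"dz":0.001},{}]' > next.json && python3 -m creep next.json; python3 d.py; echo '[{"dz":0.001},{}]' > next.json && python3 -m creep next.json; python3 d.py
```

```text
clock: 17.38
tool_pos: [0.521, 0.3036, 0.0696]
tool_rot: [3.138, -0.138, 0.001]
contact_force: [-3.0, -1.7, 5.5]
opening: 0.0498
grip_force: 43.4
pose [0.521  0.3036 0.0696] yaw -5.05 F [-3.  -1.7  5.5]
clock: 17.62
tool_pos: [0.521, 0.3037, 0.0695]
tool_rot: [3.138, -0.138, 0.001]
contact_force: [-4.0, -3.1, 13.3]
opening: 0.0492
grip_force: 44.4
pose [0.521  0.3037 0.0695] yaw -5.05 F [-4.  -3.1 13.3]
```

```bash
echo '[{"dz":-0.0015},{},{},{},{}]' > next.json && python3 -m creep next.json 0.085; echo '[{"dz":-0.02},{"dz":-0.04},{"dz":-0.05},{"dz":-0.03},{},{}]' > next.json && python3 -m creep next.json;python3 d.py 0.5867 -0.062 0.21
```

```text
clock: 18.25
tool_pos: [0.5209, 0.3035, 0.0691]
tool_rot: [3.138, -0.139, -0.0]
contact_force: [-0.4, 0.2, -0.2]
opening: 0.0851
grip_force: 0.0
clock: 19.0
tool_pos: [0.5207, 0.3032, 0.2094]
tool_rot: [3.138, -0.139, 0.0]
contact_force: [0.6, -0.3, -0.4]
opening: 0.085
grip_force: 0.0
pose [0.5207 0.3032 0.2094] yaw -5.06 F [ 0.6 -0.3 -0.4]
tool delta [ 0.098   0.358  -0.0004]
```

```bash
echo '[{"dx":0.0122,"dy":0.0448},{"dx":0.0122,"dy":0.0448},{"dx":0.0122,"dy":0.0448},{"dx":0.0122,"dy":0.0448},{"dx":0.0122,"dy":0.0448},{"dx":0.0122,"dy":0.0448},{"dx":0.0122,"dy":0.0448},{"dx":0.0122,"dy":0.0448}]' > next.json && python3 -m creep next.json; echo '[{},{},{},{}]' > next.json && python3 -m creep next.json ; python3 d.py 0.5867 -0.062 0.093; python3 look.py w3; python3 an.py w3
```

```text
clock: 20.0
tool_pos: [0.5858, -0.0635, 0.208]
tool_rot: [-3.138, 0.138, 0.004]
contact_force: [-0.4, -0.1, -0.5]
opening: 0.085
grip_force: 0.0
clock: 20.5
tool_pos: [0.5864, -0.0607, 0.2092]
tool_rot: [-3.138, 0.135, 0.0]
contact_force: [-0.3, -0.3, -0.3]
opening: 0.0852
grip_force: 0.0
pose [ 0.5864 -0.0607  0.2092] yaw -4.94 F [-0.3 -0.3 -0.3]
tool delta [0.0004 0.0013 0.1162]
[ 0.58644395 -0.06065919  0.20920723] yaw -4.935953280487177 z [-2.60840377e-04  3.08217526e-04 -9.99999918e-01]
range [[0.325, -0.361, -0.0], [0.772, 0.256, 0.291]]
bowl 1113 z 0.0546 circ [0.6073 0.0215] 0.0275 enc [606.8  22.3] 30.0 rect 
tumbler 0
vase 1268 z 0.1335 circ [ 0.5864 -0.0623] 0.0107 enc [586.2 -62.3] 15.3 rect 
bottleneck 0
shoulder 0
jar 0
```

```bash
echo '[{"dy":0.0012,"dz":0.04},{"dz":0.04},{"dz":0.025},{"dz":0.0112},{},{}]' > next.json && python3 -m creep next.json
python3 d.py 0.5865 -0.0621 0.093
echo '[{},{},{},{},{},{},{}]' > next.json && python3 -m creep next.json 0 40
python3 d.py
echo '[{"dz":-0.01},{"dz":-0.02},{"dz":-0.04},{"dz":-0.04},{"dz":-0.04},{},{}]' > next.json && python3 -m creep next.json; python3 d.py 0.43 0.298 0.24
```

```text
clock: 21.3
tool_pos: [0.5874, -0.0631, 0.0943]
tool_rot: [3.138, -0.138, 0.003]
contact_force: [-0.0, -0.4, 0.3]
opening: 0.0848
grip_force: 0.0
pose [ 0.5874 -0.0631  0.0943] yaw -5.05 F [-0.  -0.4  0.3]
tool delta [-0.001  -0.001   0.0013]
clock: 22.18
tool_pos: [0.5867, -0.0631, 0.0933]
tool_rot: [-3.138, 0.138, -0.001]
contact_force: [-0.8, 0.5, 5.2]
opening: 0.0253
grip_force: 39.3
pose [ 0.5867 -0.0631  0.0933] yaw -5.05 F [-0.8  0.5  5.2]
clock: 23.05
tool_pos: [0.5857, -0.0634, 0.2428]
tool_rot: [3.138, -0.139, -0.001]
contact_force: [-1.3, 0.1, -3.5]
opening: 0.0256
grip_force: 39.8
pose [ 0.5857 -0.0634  0.2428] yaw -5.06 F [-1.3  0.1 -3.5]
tool delta [-0.187  -0.3463  0.0029]
```

```bash
echo '[{"dx":-0.0234,"dy":-0.0433},{"dx":-0.0234,"dy":-0.0433},{"dx":-0.0234,"dy":-0.0433},{"dx":-0.0234,"dy":-0.0433},{"dx":-0.0234,"dy":-0.0433},{"dx":-0.0234,"dy":-0.0433},{"dx":-0.0234,"dy":-0.0433},{"dx":-0.0234,"dy":-0.0433}]' > next.json && python3 -m creep next.json
echo '[{},{},{}]' > next.json && python3 -m creep next.json;python3 d.py 0.43 0.298 0.0993; echo '[{"dz":0.04},{"dz":0.04},{"dz":0.03},{"dz":0.018},{"dz":0.006},{},{}]' > next.json && python3 -m creep next.json;python3 d.py 0.43 0.298 0.0993
```

```text
clock: 24.05
tool_pos: [0.429, 0.2988, 0.2416]
tool_rot: [3.137, -0.139, -0.004]
contact_force: [0.6, -0.4, -2.8]
opening: 0.0254
grip_force: 39.8
clock: 24.42
tool_pos: [0.431, 0.2967, 0.2423]
tool_rot: [3.137, -0.142, -0.002]
contact_force: [0.1, -0.2, -2.9]
opening: 0.0253
grip_force: 40.2
pose [0.431  0.2967 0.2423] yaw -5.19 F [ 0.1 -0.2 -2.9]
tool delta [-0.001  -0.0014  0.143 ]
clock: 25.3
tool_pos: [0.4313, 0.2988, 0.1101]
tool_rot: [-3.137, 0.139, -0.003]
contact_force: [0.4, -0.4, -3.0]
opening: 0.0255
grip_force: 40.1
pose [0.4313 0.2988 0.1101] yaw -5.07 F [ 0.4 -0.4 -3. ]
tool delta [-0.0012  0.0009  0.0108]
```

```bash
(echo '[{"dz":0.005},{},{}]' > next.json && python3 -m creep next.json; echo '[{"dz":0.003},{}]' > next.json && python3 -m creep next.json;  echo '[{"dz":0.001},{}]' > next.json && python3 -m creep next.json;  echo '[{"dz":0.001},{}]' > next.json && python3 -m creep next.json) | grep -E "pos|force"
```

```text
tool_pos: [0.4305, 0.2983, 0.1041]
contact_force: [-0.0, 0.3, -3.0]
grip_force: 40.1
tool_pos: [0.4304, 0.2982, 0.1008]
contact_force: [0.6, -0.5, -2.4]
grip_force: 40.1
tool_pos: [0.4305, 0.2983, 0.1]
contact_force: [-0.2, -0.6, -3.0]
grip_force: 40.1
tool_pos: [0.4306, 0.2984, 0.0993]
contact_force: [0.0, -0.3, -0.2]
grip_force: 40.4
```

```bash
echo '[{},{},{},{}]' > next.json && python3 -m creep next.json 0.085; echo '[{"dz":-0.02},{"dz":-0.04},{"dz":-0.05},{"dz":-0.03},{},{}]' > next.json && python3 -m creep next.json;python3 d.py 0.6067 0.0224 0.2; python3 - <<'E'
from h import *
im,d=read_camera("top");np.savez("top1.npz",im=im,d=d);cv2.imwrite("pics/t2.png",cv2.resize(im[70:350,90:490,::-1],(800,560)))
E
```

```text
clock: 26.92
tool_pos: [0.4306, 0.2983, 0.0991]
tool_rot: [-3.138, 0.139, -0.0]
contact_force: [0.8, 0.2, 0.0]
opening: 0.0848
grip_force: 0.0
clock: 27.68
tool_pos: [0.4301, 0.2978, 0.2382]
tool_rot: [3.138, -0.139, -0.001]
contact_force: [-0.3, 1.0, -0.5]
opening: 0.0846
grip_force: 0.0
pose [0.4301 0.2978 0.2382] yaw -5.07 F [-0.3  1.  -0.5]
tool delta [0.2002 0.2587 0.0383]
```

View pics/t2.png

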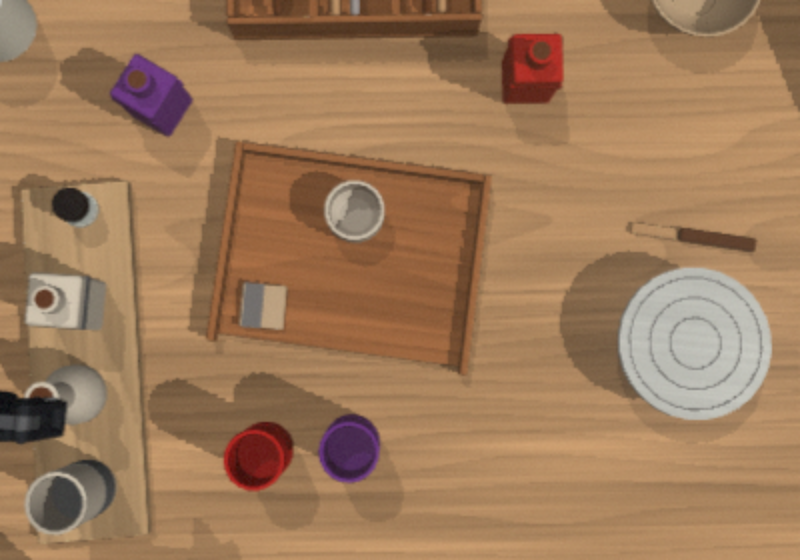

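All three pots stand on the board (bottle 65,300; vase 80,390; tumbler 65,500). The bowl (355,210), tile and jar are undisturbed. Now I fetch the bowl.

```bash
echo '[{"dx":0.025,"dy":0.0323},{"dx":0.025,"dy":0.0323},{"dx":0.025,"dy":0.0323},{"dx":0.025,"dy":0.0323},{"dx":0.025,"dy":0.0323},{"dx":0.025,"dy":0.0323},{"dx":0.025,"dy":0.0323,"dz":0.02},{"dx":0.025,"dy":0.0323,"dz":0.0183}]' > next.json && python3 -m creep next.json; echo '[{},{},{},{}]' > next.json && python3 -m creep next.json ; python3 d.py 0.6067 0.0224 0.030
```

```text
clock: 28.72
tool_pos: [0.6068, 0.0221, 0.1986]
tool_rot: [3.138, -0.138, -0.004]
contact_force: [-0.2, 0.3, 0.1]
opening: 0.0847
grip_force: 0.0
clock: 29.22
tool_pos: [0.6068, 0.0244, 0.2013]
tool_rot: [-3.139, 0.136, -0.001]
contact_force: [-0.7, 0.1, 0.4]
opening: 0.0849
grip_force: 0.0
pose [0.6068 0.0244 0.2013] yaw -4.96 F [-0.7  0.1  0.4]
tool delta [-0.      0.0021  0.1713]
```

```bash
echo '[{"dy":0.0006,"dz":0.05},{"dz":0.05},{"dz":0.04},{"dz":0.02},{"dz":0.01},{},{},{}]' > next.json && python3 -m creep next.json
python3 d.py 0.6067 0.0224 0.030
```

```text
clock: 30.22
tool_pos: [0.6077, 0.0227, 0.032]
tool_rot: [-3.138, 0.139, -0.003]
contact_force: [0.1, 0.4, -0.3]
opening: 0.0849
grip_force: 0.0
pose [0.6077 0.0227 0.032 ] yaw -5.07 F [ 0.1  0.4 -0.3]
tool delta [-0.001   0.0003  0.002 ]
```

```bash
echo '[{"dz":0.001},{},{},{},{},{}]' > next.json && python3 -m creep next.json 0 30
python3 d.py
echo '[{"dz":-0.01},{"dz":-0.02},{"dz":-0.04},{"dz":-0.04},{"dz":-0.04},{},{}]' > next.json && python3 -m creep next.json; python3 d.py 0.4703 -0.3094 0.18
```

```text
clock: 30.98
tool_pos: [0.6072, 0.0226, 0.0304]
tool_rot: [3.138, -0.139, 0.001]
contact_force: [-2.1, -1.3, 5.8]
opening: 0.0599
grip_force: 32.2
pose [0.6072 0.0226 0.0304] yaw -5.06 F [-2.1 -1.3  5.8]
clock: 31.85
tool_pos: [0.6065, 0.0225, 0.18]
tool_rot: [3.138, -0.139, -0.0]
contact_force: [0.5, 0.0, -2.0]
opening: 0.0595
grip_force: 32.8
pose [0.6065 0.0225 0.18  ] yaw -5.06 F [ 0.5  0.  -2. ]
tool delta [-1.064e-01  3.426e-01  1.000e-04]
```

```bash
echo '[{"dx":-0.0133,"dy":0.0428},{"dx":-0.0133,"dy":0.0428},{"dx":-0.0133,"dy":0.0428},{"dx":-0.0133,"dy":0.0428},{"dx":-0.0133,"dy":0.0428},{"dx":-0.0133,"dy":0.0428},{"dx":-0.0133,"dy":0.0428},{"dx":-0.0133,"dy":0.0428}]' > next.json && python3 -m creep next.json; echo '[{},{},{}]' > next.json && python3 -m creep next.json; python3 d.py 0.4703 -0.3094 0.0684; python3 look.py w4; python3 - <<'E'
from an import *
for n in("top","scene","w1","w4"):
    if n[0]=="w": P=wcloud(n)[2]
    else:
        c,W=cam(n);P=cloud(c,W,np.load(n+"0.npz")["d"])
    Q=P.reshape(-1,3);Q=Q[~np.isnan(Q[:,0])];q=Q[(np.hypot(Q[:,0]-.47,Q[:,1]+.309)<.09)&(abs(Q[:,2]-.05)<.006)]
    m=cv2.minEnclosingCircle((q[:,:2]*1000).astype(np.float32));print(n,len(q),np.median(q[:,2]),np.round(m[0],1),m[1])
E
```

```text
clock: 32.85
tool_pos: [0.4692, -0.3098, 0.1784]
tool_rot: [-3.137, 0.138, 0.004]
contact_force: [0.3, -0.8, -1.3]
opening: 0.0599
grip_force: 32.9
clock: 33.22
tool_pos: [0.4712, -0.3073, 0.1793]
tool_rot: [-3.138, 0.135, 0.001]
contact_force: [-0.4, -1.1, -1.0]
opening: 0.0599
grip_force: 32.9
pose [ 0.4712 -0.3073  0.1793] yaw -4.91 F [-0.4 -1.1 -1. ]
tool delta [-0.0007  0.0023  0.1109]
[ 0.471216   -0.30727109  0.17932346] yaw -4.912435065385636 z [-5.54278284e-04  1.16769943e-03 -9.99999165e-01]
top 4573 0.04899244998503882 [ 470.1 -309.8] 75.59162139892578
scene 2087 0.04948937905788997 [ 470.4 -309.2] 77.75872039794922
w1 7146 0.05154971201225994 [ 469.4 -308.9] 75.51799011230469
w4 16550 0.05135826998503218 [ 469.4 -310.1] 74.97074127197266
```

View pics/w4.png

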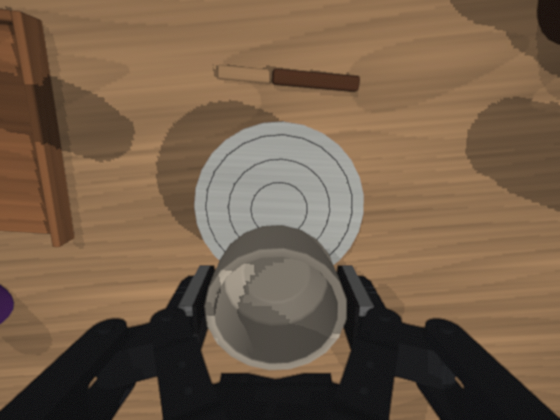

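The bowl is held level (275,290) above the wheel, whose rings are centred at (279,207). Lowering it now.

```bash
echo '[{"dx":-0.0007,"dy":0.001,"dz":0.03},{"dz":0.03},{"dz":0.025},{"dz":0.01},{"dz":0.005},{},{},{}]' > next.json && python3 -m creep next.json;python3 d.py 0.4703 -0.3096 0.0684
```

```text
clock: 34.28
tool_pos: [0.4703, -0.3102, 0.0804]
tool_rot: [3.138, -0.139, 0.002]
contact_force: [0.1, 0.2, -2.2]
opening: 0.0598
grip_force: 32.9
pose [ 0.4703 -0.3102  0.0804] yaw -5.06 F [ 0.1  0.2 -2.2]
tool delta [-0.0001 -0.0006  0.012 ]
```

```bash
(echo '[{"dy":-0.0005,"dz":0.006},{},{}]' > next.json && python3 -m creep next.json; echo '[{"dz":0.003},{}]' > next.json && python3 -m creep next.json;  echo '[{"dz":0.0015},{}]' > next.json && python3 -m creep next.json;  echo '[{"dz":0.001},{}]' > next.json && python3 -m creep next.json) | grep -E "pos|force"
```

```text
tool_pos: [0.4699, -0.3094, 0.0736]
contact_force: [0.9, -0.3, -1.3]
grip_force: 32.9
tool_pos: [0.4698, -0.3094, 0.0705]
contact_force: [0.5, 0.1, -1.2]
grip_force: 32.9
tool_pos: [0.4699, -0.3094, 0.0692]
contact_force: [0.5, -0.6, -0.8]
grip_force: 32.9
tool_pos: [0.4701, -0.3095, 0.0684]
contact_force: [0.2, 0.1, 0.1]
grip_force: 33.0
```

```bash
echo '[{},{},{},{}]' > next.json && python3 -m creep next.json 0.085; echo '[{"dz":-0.02},{"dz":-0.05},{"dz":-0.06},{"dz":-0.05},{},{}]' > next.json && python3 -m creep next.json;python3 d.py 0.4306 0.2984 0.25; python3 look.py w5; python3 - <<'E'
from an import *
Q=wcloud("w5")[2].reshape(-1,3);Q=Q[~np.isnan(Q[:,0])]
q=Q[(np.hypot(Q[:,0]-.47,Q[:,1]+.309)<.05)&(abs(Q[:,2]-.092)<.006)];print(len(q),np.median(q[:,2]),circ(q),cv2.minEnclosingCircle((q[:,:2]*1000).astype(np.float32)))
E
```

```text
clock: 35.9
tool_pos: [0.47, -0.3095, 0.0683]
tool_rot: [3.139, -0.139, -0.0]
contact_force: [0.3, -0.3, 0.3]
opening: 0.085
grip_force: 0.0
clock: 36.65
tool_pos: [0.4697, -0.3093, 0.2489]
tool_rot: [3.138, -0.139, 0.0]
contact_force: [0.1, 0.3, -0.9]
opening: 0.0854
grip_force: 0.0
pose [ 0.4697 -0.3093  0.2489] yaw -5.06 F [ 0.1  0.3 -0.9]
tool delta [-0.0925 -0.6019 -0.0016]
[ 0.46966573 -0.30934891  0.248886  ] yaw -5.056877497165903 z [ 2.82772495e-04 -7.04200171e-04 -9.99999712e-01]
873 0.09296249484479951 (array([ 0.47048604, -0.30968023]), np.float64(0.02760503424497629)) ((469.7994079589844, -309.83563232421875), 30.048011779785156)
```

Bowl is upright and centred to under 1 mm. Back to the vase.

```bash
echo '[{"dx":-0.0077,"dy":-0.0502},{"dx":-0.0077,"dy":-0.0502},{"dx":-0.0077,"dy":-0.0502},{"dx":-0.0077,"dy":-0.0502},{"dx":-0.0077,"dy":-0.0502},{"dx":-0.0077,"dy":-0.0502}]' > next.json && python3 -m creep next.json;echo '[{"dx":-0.0077,"dy":-0.0502},{"dx":-0.0077,"dy":-0.0502},{"dx":-0.0077,"dy":-0.0502},{"dx":-0.0077,"dy":-0.0502},{"dx":-0.0077,"dy":-0.0502},{"dx":-0.0077,"dy":-0.0502},{},{}]' > next.json && python3 -m creep next.json; echo '[{},{},{}]' > next.json && python3 -m creep next.json; python3 d.py 0.4306 0.2984 0.0993; python3 look.py w6;  python3 - <<'E'
from an import *
Q=wcloud("w6")[2].reshape(-1,3);Q=Q[~np.isnan(Q[:,0])]
for x,y,z in((.4306,.2984,.138),(.521,.3036,.12),(.338,.2923,.118)):
    q=Q[(np.hypot(Q[:,0]-x,Q[:,1]-y)<.035)&(abs(Q[:,2]-z)<.005)]
    if len(q)>20: print(len(q),np.median(q[:,2]),cv2.minEnclosingCircle((q[:,:2]*1000).astype(np.float32)))
E
```

```text
clock: 37.45
tool_pos: [0.4494, -0.0038, 0.2472]
tool_rot: [-3.138, 0.139, 0.004]
contact_force: [0.3, 0.7, -0.1]
opening: 0.0849
grip_force: 0.0
clock: 38.45
tool_pos: [0.4305, 0.2979, 0.247]
tool_rot: [3.137, -0.138, -0.004]
contact_force: [-0.6, -0.8, 0.2]
opening: 0.0846
grip_force: 0.0
clock: 38.83
tool_pos: [0.4314, 0.2981, 0.2483]
tool_rot: [3.138, -0.141, 0.0]
contact_force: [-0.7, -1.1, -0.3]
opening: 0.0849
grip_force: 0.0
pose [0.4314 0.2981 0.2483] yaw -5.13 F [-0.7 -1.1 -0.3]
tool delta [-0.0009 -0.0003  0.149 ]
[0.43138754 0.29805414 0.24834769] yaw -5.131669006033295 z [ 2.92203378e-04 -2.55446726e-04 -9.99999925e-01]
994 0.13946579755246977 ((429.9949645996094, 298.7036437988281), 15.291962623596191)
872 0.121427650560993 ((519.7711791992188, 303.8404541015625), 13.053132057189941)
878 0.11866648112846148 ((337.1123962402344, 292.19598388671875), 28.254602432250977)
```

```bash
echo '[{"dx":-0.0005,"dz":0.04},{"dz":0.04},{"dz":0.04},{"dz":0.02},{"dz":0.009},{},{},{}]' > next.json && python3 -m creep next.json
python3 d.py 0.4306 0.2985 0.0993
```

```text
clock: 39.88
tool_pos: [0.4312, 0.2991, 0.1003]
tool_rot: [-3.138, 0.139, -0.003]
contact_force: [0.7, -0.3, 0.0]
opening: 0.085
grip_force: 0.0
pose [0.4312 0.2991 0.1003] yaw -5.07 F [ 0.7 -0.3  0. ]
tool delta [-0.0005  0.0007  0.0009]
```

```bash
echo '[{"dy":0.0004},{},{},{},{},{},{},{}]' > next.json && python3 -m creep next.json 0 40
python3 d.py
echo '[{"dz":-0.01},{"dz":-0.02},{"dz":-0.04},{"dz":-0.04},{"dz":-0.03},{},{}]' > next.json && python3 -m creep next.json; python3 d.py 0.5868 -0.0622 0.24
```

```text
clock: 40.88
tool_pos: [0.4307, 0.2987, 0.0994]
tool_rot: [-3.138, 0.138, -0.001]
contact_force: [0.5, 1.3, 2.3]
opening: 0.0254
grip_force: 39.5
pose [0.4307 0.2987 0.0994] yaw -5.05 F [0.5 1.3 2.3]
clock: 41.75
tool_pos: [0.43, 0.2976, 0.2386]
tool_rot: [3.137, -0.139, -0.001]
contact_force: [-0.5, 0.5, -3.9]
opening: 0.0252
grip_force: 39.8
pose [0.43   0.2976 0.2386] yaw -5.07 F [-0.5  0.5 -3.9]
tool delta [ 0.188   0.3445 -0.0011]
```

```bash
echo '[{"dx":0.0235,"dy":0.043},{"dx":0.0235,"dy":0.043},{"dx":0.0235,"dy":0.043},{"dx":0.0235,"dy":0.043},{"dx":0.0235,"dy":0.043},{"dx":0.0235,"dy":0.043},{"dx":0.0235,"dy":0.043},{"dx":0.0235,"dy":0.043}]' > next.json && python3 -m creep next.json
echo '[{},{},{},{}]' > next.json && python3 -m creep next.json;python3 d.py 0.5873 -0.0621 0.0934; echo '[{"dz":0.04},{"dz":0.04},{"dz":0.03},{"dz":0.015},{"dz":0.005},{},{},{}]' > next.json && python3 -m creep next.json;python3 d.py  0.5873 -0.0621 0.0934
```

```text
clock: 42.75
tool_pos: [0.5869, -0.0623, 0.2373]
tool_rot: [-3.138, 0.138, 0.005]
contact_force: [0.3, 0.8, -2.7]
opening: 0.0256
grip_force: 40.1
clock: 43.25
tool_pos: [0.5872, -0.0596, 0.2392]
tool_rot: [-3.139, 0.136, 0.001]
contact_force: [-0.7, 0.2, -3.6]
opening: 0.0255
grip_force: 40.2
pose [ 0.5872 -0.0596  0.2392] yaw -4.94 F [-0.7  0.2 -3.6]
tool delta [0.0004 0.0024 0.1458]
clock: 44.25
tool_pos: [0.588, -0.061, 0.1102]
tool_rot: [3.138, -0.139, 0.002]
contact_force: [-0.1, 1.1, -3.0]
opening: 0.0255
grip_force: 40.2
pose [ 0.588  -0.061   0.1102] yaw -5.07 F [-0.1  1.1 -3. ]
tool delta [-0.0006  0.0012  0.0168]
```

```bash
echo '[{"dx":-0.0003,"dy":0.001,"dz":0.008},{"dz":0.004},{},{},{}]' > next.json && python3 -m creep next.json;python3 d.py  0.5873 -0.0621 0.0934
```

```text
clock: 44.88
tool_pos: [0.5872, -0.0618, 0.0974]
tool_rot: [3.139, -0.139, 0.0]
contact_force: [0.3, -0.6, -2.2]
opening: 0.0256
grip_force: 40.2
pose [ 0.5872 -0.0618  0.0974] yaw -5.05 F [ 0.3 -0.6 -2.2]
tool delta [0.0001 0.0003 0.004 ]
```

```bash
(echo '[{"dy":0.0003,"dz":0.002},{},{}]' > next.json && python3 -m creep next.json; echo '[{"dz":0.001},{}]' > next.json && python3 -m creep next.json;  echo '[{"dz":0.0008},{}]' > next.json && python3 -m creep next.json;  echo '[{"dz":0.0006},{}]' > next.json && python3 -m creep next.json) | grep -E "pos|force"
```

```text
tool_pos: [0.5871, -0.0621, 0.0953]
contact_force: [0.0, 0.3, -2.0]
grip_force: 40.2
tool_pos: [0.587, -0.0621, 0.0942]
contact_force: [0.4, -0.0, -2.8]
grip_force: 40.2
tool_pos: [0.5871, -0.0621, 0.0934]
contact_force: [-0.3, -0.4, -3.0]
grip_force: 40.4
tool_pos: [0.5872, -0.0621, 0.0934]
contact_force: [-1.8, 0.2, 4.8]
grip_force: 40.8
```

Contact. Release, check, then go to the bottle.

```bash
echo '[{},{},{},{}]' > next.json && python3 -m creep next.json 0.085; echo '[{"dz":-0.02},{"dz":-0.04},{"dz":-0.05},{"dz":-0.01},{},{}]' > next.json && python3 -m creep next.json;python3 d.py 0.521 0.3036 0.213; python3 look.py w7; python3 an.py w7 | grep vase
```

```text
clock: 46.5
tool_pos: [0.5871, -0.0621, 0.0928]
tool_rot: [-3.139, 0.139, -0.0]
contact_force: [-0.3, 0.5, -0.5]
opening: 0.0848
grip_force: 0.0
clock: 47.25
tool_pos: [0.5862, -0.0622, 0.2118]
tool_rot: [3.138, -0.139, -0.003]
contact_force: [0.2, 0.1, 0.4]
opening: 0.0851
grip_force: 0.0
pose [ 0.5862 -0.0622  0.2118] yaw -5.06 F [0.2 0.1 0.4]
tool delta [-0.0972 -0.3587 -0.001 ]
[ 0.58620887 -0.06224687  0.21181268] yaw -5.061502490826418 z [-2.11472664e-03  4.21199988e-05 -9.99997763e-01]
vase 1264 z 0.1335 circ [ 0.5871 -0.062 ] 0.0107 enc [586.6 -61.9] 15.3 rect
```

```bash
echo '[{"dx":-0.0121,"dy":-0.0448},{"dx":-0.0121,"dy":-0.0448},{"dx":-0.0121,"dy":-0.0448},{"dx":-0.0121,"dy":-0.0448},{"dx":-0.0121,"dy":-0.0448},{"dx":-0.0121,"dy":-0.0448},{"dx":-0.0121,"dy":-0.0448},{"dx":-0.0121,"dy":-0.0448}]' > next.json && python3 -m creep next.json; echo '[{},{},{},{}]' > next.json && python3 -m creep next.json ; python3 d.py 0.521 0.3036 0.0695; echo '[{"dz":0.04},{"dz":0.04},{"dz":0.03},{"dz":0.02},{"dz":0.009},{},{},{}]' > next.json && python3 -m creep next.json;python3 d.py 0.521 0.3036 0.0695
```

```text
clock: 48.3
tool_pos: [0.5213, 0.3045, 0.2114]
tool_rot: [3.137, -0.138, -0.003]
contact_force: [0.9, -0.5, 0.3]
opening: 0.085
grip_force: 0.0
clock: 48.8
tool_pos: [0.5228, 0.3021, 0.2127]
tool_rot: [3.138, -0.142, -0.0]
contact_force: [-0.0, 0.2, -0.0]
opening: 0.0849
grip_force: 0.0
pose [0.5228 0.3021 0.2127] yaw -5.17 F [-0.   0.2 -0. ]
tool delta [-0.0019 -0.0014  0.1432]
clock: 49.8
tool_pos: [0.5228, 0.3038, 0.0749]
tool_rot: [-3.138, 0.139, -0.002]
contact_force: [-0.1, -0.0, -0.7]
opening: 0.0852
grip_force: 0.0
pose [0.5228 0.3038 0.0749] yaw -5.06 F [-0.1 -0.  -0.7]
tool delta [-0.0018  0.0003  0.0054]
```

```bash
echo '[{"dx":-0.0012,"dz":0.0045},{},{}]' > next.json && python3 -m creep next.json; echo '[{},{},{},{},{},{}]' > next.json && python3 -m creep next.json 0 40
python3 d.py
echo '[{"dz":-0.01},{"dz":-0.02},{"dz":-0.04},{"dz":-0.04},{"dz":-0.03},{},{}]' > next.json && python3 -m creep next.json; python3 d.py 0.6139 0.108 0.21
```

```text
clock: 50.18
tool_pos: [0.521, 0.3036, 0.0693]
tool_rot: [3.138, -0.138, -0.0]
contact_force: [-0.4, 0.1, -0.2]
opening: 0.0851
grip_force: 0.0
clock: 50.92
tool_pos: [0.5212, 0.3038, 0.0695]
tool_rot: [-3.138, 0.138, -0.001]
contact_force: [0.0, 0.8, 0.7]
opening: 0.0495
grip_force: 42.3
pose [0.5212 0.3038 0.0695] yaw -5.05 F [0.  0.8 0.7]
clock: 51.8
tool_pos: [0.5205, 0.3028, 0.2087]
tool_rot: [3.137, -0.139, -0.002]
contact_force: [-0.4, -0.2, -2.3]
opening: 0.0498
grip_force: 42.5
pose [0.5205 0.3028 0.2087] yaw -5.07 F [-0.4 -0.2 -2.3]
tool delta [ 0.1102  0.1858 -0.0012]
```

```bash
echo '[{"dx":0.0184,"dy":0.031},{"dx":0.0184,"dy":0.031},{"dx":0.0184,"dy":0.031},{"dx":0.0184,"dy":0.031},{"dx":0.0184,"dy":0.031},{"dx":0.0184,"dy":0.031},{},{}]' > next.json && python3 -m creep next.json; echo '[{"dz":0.04},{"dz":0.04},{"dz":0.03},{"dz":0.015},{"dz":0.005},{},{},{}]' > next.json && python3 -m creep next.json;python3 d.py  0.6141 0.1081 0.0635
```

```text
clock: 52.8
tool_pos: [0.6135, 0.1089, 0.2079]
tool_rot: [-3.138, 0.138, 0.005]
contact_force: [0.5, -0.3, -2.2]
opening: 0.0493
grip_force: 42.7
clock: 53.8
tool_pos: [0.6152, 0.1086, 0.0803]
tool_rot: [-3.138, 0.139, -0.003]
contact_force: [-0.5, 0.0, -3.1]
opening: 0.0496
grip_force: 42.6
pose [0.6152 0.1086 0.0803] yaw -5.07 F [-0.5  0.  -3.1]
tool delta [-0.0011  0.0006  0.0168]
```

```bash
echo '[{"dx":-0.0003,"dy":0.0003,"dz":0.008},{"dz":0.004},{},{},{}]' > next.json && python3 -m creep next.json;python3 d.py 0.6141 0.1081 0.0635
```

```text
clock: 54.42
tool_pos: [0.6144, 0.1083, 0.0675]
tool_rot: [-3.138, 0.139, -0.0]
contact_force: [0.1, 0.4, -2.3]
opening: 0.0495
grip_force: 42.6
pose [0.6144 0.1083 0.0675] yaw -5.06 F [ 0.1  0.4 -2.3]
tool delta [-0.0003  0.0002  0.004 ]
```

```bash
(echo '[{"dx":-0.0002,"dy":0.0002,"dz":0.002},{},{}]' > next.json && python3 -m creep next.json; echo '[{"dz":0.001},{}]' > next.json && python3 -m creep next.json;  echo '[{"dz":0.0008},{}]' > next.json && python3 -m creep next.json;  echo '[{"dz":0.0005},{}]' > next.json && python3 -m creep next.json) | grep -E "pos|force"
```

```text
tool_pos: [0.6141, 0.1081, 0.0654]
contact_force: [-0.1, 0.0, -3.5]
grip_force: 42.6
tool_pos: [0.614, 0.1081, 0.0643]
contact_force: [-0.6, -0.1, -3.6]
grip_force: 42.6
tool_pos: [0.6141, 0.1081, 0.0636]
contact_force: [0.6, -0.2, -2.4]
grip_force: 42.6
tool_pos: [0.6142, 0.1081, 0.0635]
contact_force: [-1.4, -0.9, 1.3]
grip_force: 43.1
```

```bash
echo '[{},{},{},{}]' > next.json && python3 -m creep next.json 0.085; echo '[{"dz":-0.02},{"dz":-0.04},{"dz":-0.05},{"dz":-0.045},{},{}]' > next.json && python3 -m creep next.json;python3 d.py 0.3382 0.2924 0.2179; python3 look.py w8; python3 an.py w8 | grep -E "vase|bottle|shoul"
```

```text
clock: 56.05
tool_pos: [0.6141, 0.1081, 0.063]
tool_rot: [-3.138, 0.139, -0.0]
contact_force: [0.4, 0.2, 0.4]
opening: 0.0848
grip_force: 0.0
clock: 56.8
tool_pos: [0.6139, 0.1079, 0.2187]
tool_rot: [3.138, -0.139, 0.001]
contact_force: [-1.4, -0.5, -0.2]
opening: 0.0853
grip_force: 0.0
pose [0.6139 0.1079 0.2187] yaw -5.06 F [-1.4 -0.5 -0.2]
tool delta [-0.2909 -0.1595  0.0006]
[0.61389372 0.10787517 0.2187288 ] yaw -5.060729118043836 z [ 6.63063486e-04 -4.14796905e-04 -9.99999694e-01]
vase 1272 z 0.1335 circ [ 0.5875 -0.0611] 0.0109 enc [587.1 -62. ] 16.0 rect 
bottleneck 771 z 0.1154 circ [0.6138 0.1081] 0.0092 enc [613.  108.2] 13.0 rect 
shoulder 2218 z 0.0951 circ [0.6128 0.1082] 0.0227 enc [613.1 108.1] 33.2 rect ((612.8670654296875, 108.12914276123047), (50.038856506347656, 50.26219177246094), 84.71192169189453)
```

```bash
echo '[{"dx":-0.0364,"dy":-0.0199},{"dx":-0.0364,"dy":-0.0199},{"dx":-0.0364,"dy":-0.0199},{"dx":-0.0364,"dy":-0.0199},{"dx":-0.0364,"dy":-0.0199},{"dx":-0.0364,"dy":-0.0199},{"dx":-0.0364,"dy":-0.0199},{"dx":-0.0364,"dy":-0.0199}]' > next.json && python3 -m creep next.json; echo '[{},{},{},{}]' > next.json && python3 -m creep next.json ; python3 d.py 0.3382 0.2924 0.0783; echo '[{"dz":0.04},{"dz":0.04},{"dz":0.03},{"dz":0.02},{"dz":0.0075},{},{},{}]' > next.json && python3 -m creep next.json;python3 d.py 0.3382 0.2924 0.0783
```

```text
clock: 57.85
tool_pos: [0.3363, 0.2925, 0.2172]
tool_rot: [3.137, -0.139, -0.003]
contact_force: [-0.1, 0.4, -0.1]
opening: 0.0851
grip_force: 0.0
clock: 58.35
tool_pos: [0.3387, 0.2918, 0.2178]
tool_rot: [3.138, -0.141, -0.001]
contact_force: [-0.2, -0.1, -0.1]
opening: 0.0848
grip_force: 0.0
pose [0.3387 0.2918 0.2178] yaw -5.16 F [-0.2 -0.1 -0.1]
tool delta [-0.0005 -0.0006  0.1395]
clock: 59.35
tool_pos: [0.3385, 0.2926, 0.0812]
tool_rot: [-3.138, 0.139, -0.002]
contact_force: [0.7, -0.2, 0.6]
opening: 0.0854
grip_force: 0.0
pose [0.3385 0.2926 0.0812] yaw -5.07 F [ 0.7 -0.2  0.6]
tool delta [-0.0003  0.0002  0.0029]
```

```bash
echo '[{"dy":0.0002,"dz":0.002},{},{}]' > next.json && python3 -m creep next.json; echo '[{},{},{},{},{},{}]' > next.json && python3 -m creep next.json 0 40
python3 d.py
echo '[{"dz":-0.01},{"dz":-0.02},{"dz":-0.04},{"dz":-0.04},{"dz":-0.04},{},{}]' > next.json && python3 -m creep next.json; python3 d.py 0.5398 0.0307 0.2279
```

```text
clock: 59.72
tool_pos: [0.338, 0.2921, 0.0786]
tool_rot: [3.139, -0.139, 0.0]
contact_force: [-0.1, 0.5, 0.4]
opening: 0.085
grip_force: 0.0
clock: 60.48
tool_pos: [0.3381, 0.2922, 0.0787]
tool_rot: [3.139, -0.139, 0.0]
contact_force: [0.0, -0.3, 4.4]
opening: 0.0541
grip_force: 42.9
pose [0.3381 0.2922 0.0787] yaw -5.06 F [ 0.  -0.3  4.4]
clock: 61.35
tool_pos: [0.3374, 0.2912, 0.2276]
tool_rot: [3.137, -0.139, -0.002]
contact_force: [-0.6, -1.2, -3.7]
opening: 0.0539
grip_force: 43.6
pose [0.3374 0.2912 0.2276] yaw -5.07 F [-0.6 -1.2 -3.7]
tool delta [ 2.246e-01  2.416e-01 -1.000e-04]
```

```bash
echo '[{"dx":0.028,"dy":0.0302},{"dx":0.028,"dy":0.0302},{"dx":0.028,"dy":0.0302},{"dx":0.028,"dy":0.0302},{"dx":0.028,"dy":0.0302},{"dx":0.028,"dy":0.0302},{"dx":0.028,"dy":0.0302},{"dx":0.028,"dy":0.0302}]' > next.json && python3 -m creep next.json; echo '[{},{},{},{"dz":0.04},{"dz":0.04},{"dz":0.03},{"dz":0.02},{"dz":0.008}]' > next.json && python3 -m creep next.json;echo '[{},{},{}]' > next.json && python3 -m creep next.json; python3 d.py  0.5396 0.0305 0.0727
```

```text
clock: 62.35
tool_pos: [0.5393, 0.0306, 0.2262]
tool_rot: [3.139, -0.138, -0.007]
contact_force: [0.5, 0.6, -3.0]
opening: 0.0544
grip_force: 43.6
clock: 63.35
tool_pos: [0.5394, 0.0323, 0.0898]
tool_rot: [-3.139, 0.137, 0.002]
contact_force: [-0.8, -0.2, -2.8]
opening: 0.0538
grip_force: 43.7
clock: 63.72
tool_pos: [0.5405, 0.0317, 0.0915]
tool_rot: [3.139, -0.139, 0.003]
contact_force: [-0.3, 0.5, -3.1]
opening: 0.0539
grip_force: 43.7
pose [0.5405 0.0317 0.0915] yaw -5.07 F [-0.3  0.5 -3.1]
tool delta [-0.0008  0.0013  0.0188]
```

```bash
echo '[{"dx":-0.0003,"dy":0.0007,"dz":0.008},{"dz":0.005},{},{},{}]' > next.json && python3 -m creep next.json;python3 d.py 0.5396 0.0305 0.0727
```

```text
clock: 64.35
tool_pos: [0.5396, 0.0311, 0.0777]
tool_rot: [-3.139, 0.138, -0.0]
contact_force: [0.1, 0.3, -3.1]
opening: 0.0541
grip_force: 43.8
pose [0.5396 0.0311 0.0777] yaw -5.05 F [ 0.1  0.3 -3.1]
tool delta [0.     0.0006 0.005 ]
```

```bash
(echo '[{"dx":0.0001,"dy":0.0006,"dz":0.003},{},{}]' > next.json && python3 -m creep next.json; echo '[{"dz":0.001},{}]' > next.json && python3 -m creep next.json;  echo '[{"dz":0.0008},{}]' > next.json && python3 -m creep next.json;  echo '[{"dz":0.0006},{}]' > next.json && python3 -m creep next.json) | grep -E "pos|force"
```

```text
tool_pos: [0.5396, 0.0304, 0.0745]
contact_force: [-0.1, -0.4, -3.3]
grip_force: 43.8
tool_pos: [0.5395, 0.0304, 0.0735]
contact_force: [-0.6, -0.3, -2.6]
grip_force: 43.8
tool_pos: [0.5396, 0.0305, 0.0727]
contact_force: [-0.1, 0.4, -3.5]
grip_force: 43.9
tool_pos: [0.5396, 0.0304, 0.0727]
contact_force: [-2.3, -0.3, 4.7]
grip_force: 44.4
```

Release, rise and back away for a last look.

```bash
echo '[{},{},{},{}]' > next.json && python3 -m creep next.json 0.085; echo '[{"dz":-0.02},{"dz":-0.05},{"dz":-0.06},{"dz":-0.06},{"dz":-0.035},{"dx":-0.04,"dy":0.005},{},{}]' > next.json && python3 -m creep next.json; echo '[{},{},{},{}]' > next.json && python3 -m creep next.json;python3 look.py w9; python3 an.py w9; python3 -c "
from h import *
import cv2
im,d=read_camera('scene');cv2.imwrite('pics/s9.png',cv2.resize(im[130:310,80:470,::-1],(780,360)))"
```

```text
clock: 65.97
tool_pos: [0.5396, 0.0305, 0.0721]
tool_rot: [-3.138, 0.139, 0.0]
contact_force: [-0.3, -0.4, -0.7]
opening: 0.0852
grip_force: 0.0
clock: 66.97
tool_pos: [0.4997, 0.0289, 0.2981]
tool_rot: [3.138, -0.139, 0.003]
contact_force: [0.4, -0.7, 0.4]
opening: 0.085
grip_force: 0.0
clock: 67.47
tool_pos: [0.4993, 0.0291, 0.297]
tool_rot: [-3.138, 0.138, 0.001]
contact_force: [-0.5, 0.5, 0.4]
opening: 0.0852
grip_force: 0.0
[0.4993259  0.02909101 0.29695842] yaw -5.047089864284783 z [-4.69333957e-04  2.07036854e-04 -9.99999868e-01]
range [[0.143, -0.376, -0.0], [0.709, 0.452, 0.379]]
bowl 0
tumbler 720 z 0.113 circ [0.5388 0.0302] 0.0255 enc [538.4  30.3] 27.8 rect 
vase 949 z 0.1334 circ [ 0.5873 -0.0617] 0.0106 enc [587.4 -61.9] 15.2 rect 
bottleneck 662 z 0.1151 circ [0.6129 0.1073] 0.0092 enc [613.2 108.1] 13.4 rect 
shoulder 1937 z 0.0948 circ [0.6131 0.1078] 0.0227 enc [612.7 107.4] 33.3 rect ((612.6492919921875, 108.16958618164062), (51.12592315673828, 49.63539123535156), 85.19110107421875)
jar 884 z 0.0607 circ [0.6165 0.3023] 0.0123 enc [616.6 303.8] 17.4 rect
```

View pics/w9.png

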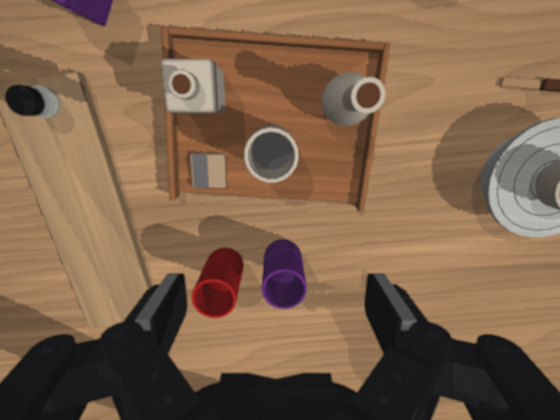

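View pics/s9.png

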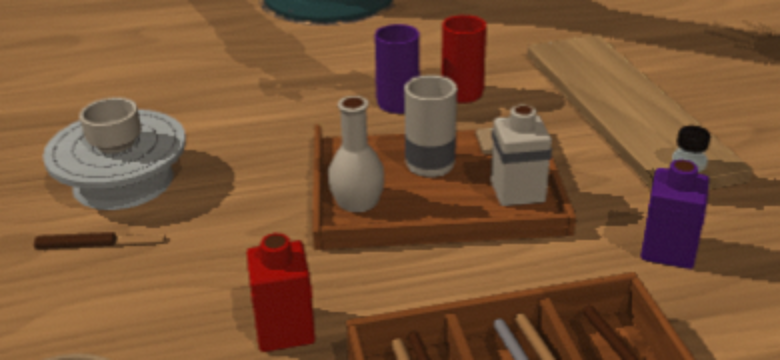

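All pots are back within about 0.7 mm: tumbler (271,155), vase (352,98) and bottle (192,87) in the wrist view. The bowl stands on the wheel (110,120 in the scene crop), and the tile, jar and knife have not moved.

```bash
python3 -c "
from cell import job
print(job.close_job())"
```

```text
the job is handed in; nothing more can be done
None
```

The job is handed in at about 68 s of the allowed 141: the bowl stands upright in the middle of the banding wheel, the three pots are back on the tray within about 1 mm of where they started, and the tile, jar and knife look untouched in the final pictures.

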